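Thick-handled screwdriver from the rack to the job cup

ROBOT

A 7-joint arm with a two-finger parallel gripper is mounted at the origin on the work surface. World frame = base frame: x ahead of the robot, y to its left, z up, the work surface at z = 0. Lengths are in m, angles in rad, forces in N, time in s.
With the tool pointing down it reaches from about 0.425 to 0.95 m from the base axis. Payload 4.7 kg.
Tool frame: the origin (TCP) lies on the centre line of the jaws, within the pads' length; the fingertips stand 8 mm ahead of it and the grasp point (between the pads) lies 11 mm behind it; z points along the fingers, y is the line along which they close (so a half turn about z gives the same grasp; the last joint's range is limited). The gripper opens to 85 mm and grips with 20 to 120 N. Pads are 22 mm wide; open, the fingers measure 114 mm over their backs; the gripper's body (76 mm by 85 mm) begins 54 mm behind the grasp point. The pads swing forward as they close: fully open they stand 13 mm farther back than shut.
Start: joints at [1.086, 0.469, -0.049, 1.532, 0.024, 1.141, -0.082], TCP at [0.297, -0.606, 0.239] pointing down, gripper open.
Joint ranges: [-2.59, 2.59], [-0.33, 1.99], [-1.39, 1.29], [0.1, 2.45], [-1.04, 4.18], [0.21, 1.99], [-2.66, 2.66]. Speed limits (rad/s): [2.57, 2.57, 3.14, 3.14, 3.14, 3.14, 3.14].

INTERFACE

Orientations are given as a unit quaternion [w, x, y, z].
In Python, from workcell import telemetry, grab_frame, job_done gives the robot as it stands.
- The arm moves only by the shell command python3 -m inch 'ROWS' [FORCE]. ROWS is JSON, a list of rows, each a list of 7 numbers: the shift along the tool's x, y, z in cm, then the turn, a rotation vector about the tool's x, y, z in rad, then the finger opening in cm, from 0 to 8.54. In form: [[dx, dy, dz, wx, wy, wz, claw], ...]. A call has 1 to 20 rows; each row is the pose to reach, as a shift and turn from the pose commanded when the call began, along the tool's axes at that moment; what a row does not reach only later rows make up. A row lasts 1/10 s, in which the tool goes at most 50 mm and 8.59 degrees, less where a joint would pass 70% of its speed; a pose out of reach is approached as far as the arm can. A call with a gripper value outside its range is refused whole. The fingers move at their own pace and stop on an object; FORCE is the grip in N (left out, the last holds). Time passes only in rows, so rows that repeat a pose let the fingers close. It gives the time, the measured TCP pose, the force, the opening and the grip force at its end, in the units of the state.
- telemetry.get_state(): the state, without advancing time (a new reading comes with each control period).
- grab_frame(name): name is "side" or "top"; returns a dict with "img" (420x560x3 uint8, blue, green, red), "fx", "fy", "cx", "cy" (pixels), "k1" (the pictures are not rectified: a ray, as slopes to the right and down, at radius r is drawn at 1 + k1 r^2 times it, then the intrinsics apply), "world_to_cam" (4x4, takes a point from world to camera coordinates). Camera axes: x right, y down, z forward; pixel columns grow to the right and rows downward; lengths in m; the calibration is good to about 2 mm. A picture is of the moment at which its call begins. There is no depth.
- job_done(): hands the job in; it is judged then, once.
The state is a dict: "t": time; "joints": joint angles; "dq": joint speeds; "tau": joint torques, N m; "ee_pos": TCP position; "orientation": TCP orientation; "wrist_force": force on the tool from outside, world axes, zero at the start; "wrist_torque": the same for the moment, N m; "finger_gap": finger opening in m; "grasp_force": force on a finger pad.
Only numpy, scipy, OpenCV 4.12 (cv2) and the standard library are available. Lean on these libraries where they do the work, as an engineer would, in place of code of your own. Each camera call takes 0.05 s, during which the arm holds its last target. There are 200 camera calls.

TASK

Pull the thick-handled screwdriver straight up out of the wooden tool rack, clear of its neighbours, and stand it, tip down, in the empty steel cup: lower it until the tip is nearly on the bottom of the cup before you let go, then it may lean against the rim. Leave the slim screwdriver and the T-handled driver in the rack, and leave the cup standing where it is.

Things in the scene. Friction and masses are not known exactly. Their poses are not given: they have to be found in the camera images.
- driver_center (a point): Thick-handled screwdriver (to be moved), 0.1 kg: black round handle 32 mm in diameter, 80 mm long, steel shank 8 mm by 80 mm below it. This point is the middle of the handle, on the axis, 120 mm above the tip, 40 mm below the top; z points up to the top. It starts upright in any of the rack's three holes, handle's foot resting on the rack, x axis level across the row of holes (close the fingers along it)
- driver_tip (a point): Tip of that screwdriver's shank, 120 mm below the middle of its handle; same axes. At the start it hangs 80 mm deep in a 13 mm through hole of the tool rack: a fixed light-wood block, 60 mm thick, 230 mm long, 90 mm high, with three holes 75 mm apart along its length
- cup_in (a point): The empty steel cup, loose, 0.55 kg, round with straight walls: 58 mm outside diameter, 52 mm inside, 85 mm high. This point is the centre of its inner floor, 5 mm above the bench and 80 mm below the rim; z up
- slim_center (a point): The slim screwdriver (leave it): black round handle 17 mm in diameter, standing in another hole of the rack, top 50 mm above the rack's top. This point is the middle of the handle, 107 mm above its tip
- tee_center (a point): The T-handled driver (leave it): a steel stem with a black cross bar 80 mm long and 18 mm thick that lies across the row (along its x), in the rack's remaining hole, top 49 mm above the rack's top. This point is the middle of the cross bar
Not all that is in view belongs to the job. Of the things shaped like the part that bears cup_in, the bare steel one is meant.

How it is judged:
On the way, in this order (a step that is already met when the one before it is completed fails the run):
1. the thick-handled screwdriver is held by the fingers with its tip clear above the rack's top (height (world z) of driver_tip above 0.092 m and contact force between the fingers and driver above 0.5 N), for 0.1 s.
2. still held, its tip is inside the cup and within 25 mm of the cup's floor (horizontal distance between driver_tip and cup_in below 0.028 m and z of driver_tip in the frame of cup_in below 0.025 m and contact force between the fingers and driver above 0.5 N), for 0.1 s.
At the end, for the whole second after the job is handed in: Screwdriver released, at rest in the cup, handle up: tip within 28 mm of the cup axis, under 20 mm above its floor, leaning under 0.7 rad. Cup upright (0.1 rad), within 40 mm of its start; slim and T-handled drivers within 25 mm of their starts (horizontal distance between driver_tip and cup_in below 0.028 m and z of driver_tip in the frame of cup_in below 0.02 m and angle between driver_center's own z axis and vertical below 0.7 rad and linear speed of driver below 0.03 m/s and angle between cup_in's own z axis and vertical below 0.1 rad and distance of cup_in from where it was at the start of the episode below 0.04 m and contact force between the fingers and driver below 0.1 N and distance of each of slim_center, tee_center from where it was at the start of the episode below 0.025 m); the robot touches nothing.
It fails at once if the slim or the T-handled driver is displaced by more than 40 mm (distance of any of slim_center, tee_center from where it was at the start of the episode above 0.04 m).
It fails at once if the cup is tipped over (angle between cup_in's own z axis and vertical above 0.6 rad).
It also fails if it takes over 38 s, if anything falls off the work surface, if the arm or the gripper's body presses on something with over 40 N, if the wrist force passes 120 N, or if a joint passes its speed limit or range.

## Working session

There is one attempt and no reset: what is moved stays moved. The work goes in short steps, Python scripts to look and compute and a shell command to move; the robot and the scene stay as the last step left them, time stands still between calls to the robot, and variables do not carry over. Pictures are saved under pics/ and viewed, at most 10 in all, crops included, and the job is handed in when it is done.

```bash
mkdir -p pics; cat > h.py <<'E'
import numpy as np, cv2
from workcell import telemetry, grab_frame, job_done
def ray(f,u,v):
    d=cv2.undistortPoints(np.array([[[u,v]]],float),np.array([[f["fx"],0,f["cx"]],[0,f["fy"],f["cy"]],[0,0,1]]),np.array([f["k1"],0,0,0.]))[0,0]
    T=np.array(f["world_to_cam"]);R=T[:3,:3];return -R.T@T[:3,3],R.T@np.array([d[0],d[1],1])
def onz(f,u,v,z):
    c,d=ray(f,u,v);return c+d*(z-c[2])/d[2]
def tri(f,p,g,q):
    a,d=ray(f,*p);b,e=ray(g,*q);s=np.linalg.lstsq(np.c_[d,-e],b-a,rcond=None)[0];return (a+d*s[0]+b+e*s[1])/2,np.linalg.norm(a+d*s[0]-b-e*s[1])
E
python3 - <<'E'
from h import *
for n in("side","top"):
    f=grab_frame(n);cv2.imwrite(f"pics/{n}0.png",f["img"]);c,d=ray(f,280,210);print(n,c.round(3),d.round(3),f["fx"],f["k1"])
s=telemetry.get_state();print(s["t"],s["ee_pos"],s["orientation"],s["finger_gap"])
E
```

```text
side [0.248 0.388 0.798] [ 0.328 -0.498 -0.803] 464.9544943369755 -0.10042661956615043
top [ 0.406 -0.034  1.079] [ 0.131 -0.031 -0.991] 441.39599918382225 -0.06737344972605003
0.1 [ 0.29690513 -0.60563917  0.23835207] [-8.57836500e-04  9.74141949e-01  2.25935104e-01 -2.35313928e-04] 0.08536707656106837
```

View pics/side0.png

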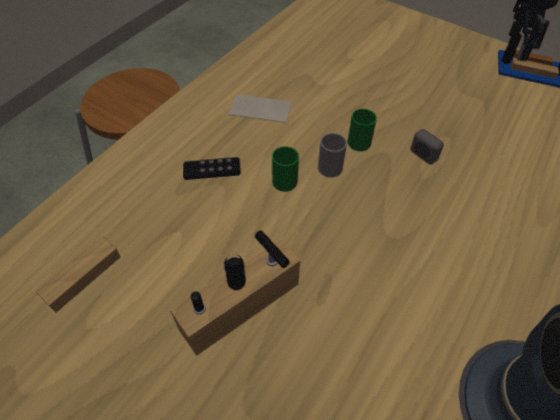

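View pics/top0.png

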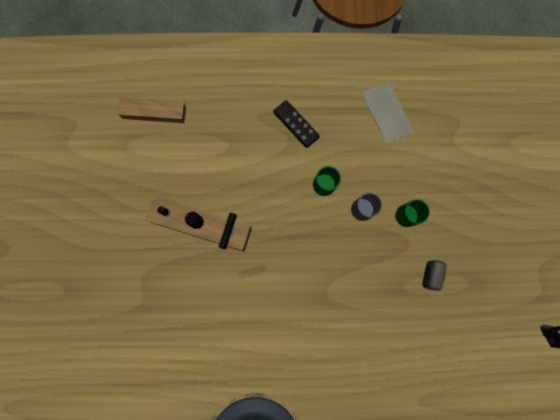

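The side view shows the rack at about (235,300), with the slim driver at (198,302), thick at (235,272) and tee at (272,249). The steel cup is at (332,155), between two green ones. In the top view slim is at (163,211), thick (194,220), tee (228,231) and the steel cup (367,206).

```bash
python3 - <<'E'
from h import *
s=cv2.imread("pics/side0.png");t=cv2.imread("pics/top0.png")
def cr(im,x,y,w,h,k):return cv2.convertScaleAbs(cv2.resize(im[y:y+h,x:x+w],None,fx=k,fy=k,interpolation=cv2.INTER_CUBIC),alpha=1.6,beta=20)
a=np.hstack([cr(t,140,190,120,70,4),cr(t,340,180,75,70,4)]);b=np.hstack([cr(s,165,225,140,80,4),cr(s,310,130,55,80,4)])
w=max(a.shape[1],b.shape[1]);p=lambda m:np.pad(m,((0,0),(0,w-m.shape[1]),(0,0)))
cv2.imwrite("pics/m.png",np.vstack([p(a),p(b)]));print(a.shape,b.shape)
E
```

```text
(280, 780, 3) (320, 780, 3)
```

View pics/m.png

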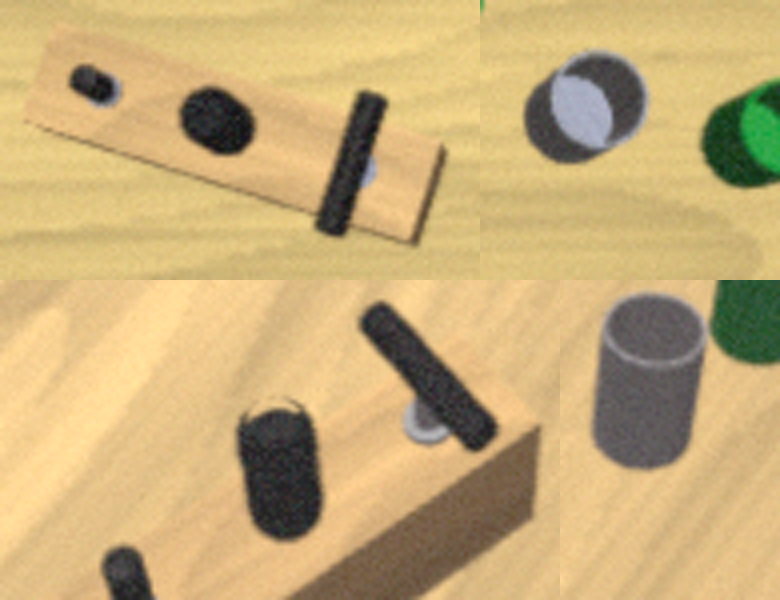

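In the crop, thick cap centres are at about top (193.2,219.2) and side (234.2,261.2). Cup rim centres are at top (369.8,204.5) and side (333.5,142.8). The rack corners are clear in the top view.

```bash
python3 - <<'E'
from h import *
s=grab_frame("side");t=grab_frame("top")
for n,p,q,z in(("cap",(193.2,219.2),(234.2,261.2),.17),("rim",(369.8,204.5),(333.5,142.8),.085),("slim",(140+83/4,190+77/4),(165+124/4,225+282/4),.14)):
    print(n,tri(t,p,s,q),onz(t,*p,z),onz(s,*q,z))
C=[onz(t,140+x/4,190+y/4,.09)[:2] for x,y in((63,22),(447,147),(413,243),(25,122))]
C=np.array(C);print(C.round(3),"centre",C.mean(0));d=C[1]+C[2]-C[0]-C[3];print("row",d/2,np.arctan2(d[1],d[0]))
d=onz(t,140+371/4,190+100/4,.13)-onz(t,140+332/4,190+230/4,.13);print("tee",d,np.arctan2(d[1],d[0]))
print("green",onz(t,413.5,211,.0),onz(t,326,180,.085))
from scipy.spatial.transform import Rotation as R
st=telemetry.get_state();M=R.from_quat(st["orientation"],scalar_first=True).as_matrix();print(M.round(3),st["t"])
E
```

```text
cap (array([0.510546  , 0.11824631, 0.16442472]), np.float64(0.0003124023488483347)) [0.50977166 0.11724393 0.17      ] [0.50838242 0.12067908 0.17      ]
rim (array([ 0.54787165, -0.27281444,  0.08092904]), np.float64(0.0018976186196518496)) [ 0.54817639 -0.27149821  0.085     ] [ 0.54527733 -0.26937633  0.085     ]
slim (array([0.53412022, 0.19122464, 0.13979053]), np.float64(0.0030139949019698546)) [0.53542654 0.19196002 0.14      ] [0.53259237 0.1906889  0.14      ]
[[ 0.574  0.216]
 [ 0.5   -0.001]
 [ 0.447  0.019]
 [ 0.517  0.236]] centre [0.50950318 0.11748797]
row [-0.07202566 -0.21718839] -1.8910109044353223
tee [ 0.06973803 -0.02093818  0.        ] -0.2916773598342217
green [ 0.54254071 -0.40199874  0.        ] [ 0.60640883 -0.17212361  0.085     ]
[[ 0.898  0.44  -0.001]
 [ 0.44  -0.898  0.001]
 [-0.    -0.001 -1.   ]] 0.2
```

```bash
python3 -m inch '[[25,-28,-1,0,0,-0.4,8.5],[25,-28,-1,0,0,-0.4,8.5],[25,-28,-1,0,0,-0.4,8.5],[25,-28,-1,0,0,-0.4,8.5],[25,-28,-1,0,0,-0.4,8.5],[25,-28,-1,0,0,-0.4,8.5],[25,-28,-1,0,0,-0.4,8.5],[50.9,-55.6,-1,0,0,-0.795,8.5],[50.9,-55.6,-1,0,0,-0.795,8.5],[50.9,-55.6,-1,0,0,-0.795,8.5],[50.9,-55.6,-1,0,0,-0.795,8.5],[50.9,-55.6,-1,0,0,-0.795,8.5],[50.9,-55.6,-1,0,0,-0.795,8.5],[50.9,-55.6,-1,0,0,-0.795,8.5],[50.9,-55.6,-1,0,0,-0.795,8.5],[50.9,-55.6,-1,0,0,-0.795,8.5],[50.9,-55.6,-1,0,0,-0.795,8.5],[50.9,-55.6,-1,0,0,-0.795,8.5],[50.9,-55.6,-1,0,0,-0.795,8.5]]' 40
cat >> h.py <<'E'
from scipy.spatial.transform import Rotation as R
def rel(target,yaw=None):
    s=telemetry.get_state();M=R.from_quat(s["orientation"],scalar_first=True).as_matrix()
    print("t",s["t"],"pos",s["ee_pos"].round(4) if hasattr(s["ee_pos"],"round") else s["ee_pos"],"y-yaw",np.arctan2(M[1,1],M[0,1]),"tilt",M[:,2].round(4),"gap",s["finger_gap"],"F",s["grasp_force"],np.round(s["wrist_force"],1),"q",np.round(s["joints"],2))
    print("rel cm",(M.T@(np.array(target)-s["ee_pos"])*100).round(2))
E
python3 -c "
from h import *
rel([.5095,.118,.125])
for n in('side','top'): cv2.imwrite(f'pics/{n}1.png',grab_frame(n)['img'])
a=cv2.imread('pics/side1.png')[200:340,130:330];b=cv2.imread('pics/top1.png')[150:290,120:320]
cv2.imwrite('pics/m1.png',cv2.convertScaleAbs(np.hstack([cv2.resize(a,None,fx=2,fy=2),cv2.resize(b,None,fx=2,fy=2)]),alpha=1.6,beta=20))"
```

```text
t: 2.1
ee_pos: [0.5093, 0.115, 0.2491]
orientation: [0.0, 0.812, 0.584, -0.001]
wrist_force: [0.6, -0.8, 0.4]
finger_gap: 0.0851
grasp_force: 0.0
t 2.1 pos [0.5093 0.115  0.2491] y-yaw -0.3231895286427855 tilt [-3.0e-04 -1.3e-03 -1.0e+00] gap 0.08508992279051333 F 0.0 [ 0.6 -0.8  0.4] q [ 0.22  0.27 -0.62  1.85  0.18  1.08 -0.8 ]
rel cm [ 0.3  -0.08 12.41]
```

View pics/m1.png

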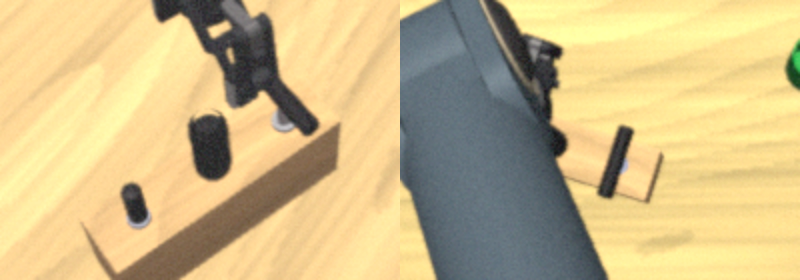

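The side crop shows the open jaws above the thick driver, and nothing has moved. Now I'll descend and close.

```bash
python3 -m inch '[[0.2,-0.1,3,0,0,0,8.5],[0.3,-0.1,6,0,0,0,8.5],[0.3,-0.1,9,0,0,0,8.5],[0.3,-0.1,11,0,0,0,8.5],[0.3,-0.1,12.4,0,0,0,8.5],[0.3,-0.1,12.4,0,0,0,8.5],[0.3,-0.1,12.4,0,0,0,4.5],[0.3,-0.1,12.4,0,0,0,4.0],[0.3,-0.1,12.4,0,0,0,3.4],[0.3,-0.1,12.4,0,0,0,2.5],[0.3,-0.1,12.4,0,0,0,2.5],[0.3,-0.1,12.4,0,0,0,2.5],[0.3,-0.1,12.4,0,0,0,2.5],[0.3,-0.1,12.4,0,0,0,2.5]]' 40
python3 -c "
from h import *
rel([.5095,.118,.24])"
```

```text
t: 3.6
ee_pos: [0.5101, 0.1206, 0.1263]
orientation: [0.0, 0.811, 0.585, 0.001]
wrist_force: [-0.9, -0.6, 6.4]
finger_gap: 0.0314
grasp_force: 39.3
t 3.6 pos [0.5101 0.1206 0.1263] y-yaw -0.3200333848052942 tilt [ 0.0016 -0.     -1.    ] gap 0.031383777390903596 F 39.303778409957886 [-0.9 -0.6  6.4] q [ 0.15  0.42 -0.58  1.98  0.31  0.83 -0.92]
rel cm [ -0.26   0.04 -11.37]
```

```bash
python3 -m inch '[[0,0,-1,0,0,0,2.5],[0,0,-2.5,0,0,0,2.5],[0,0,-4,0,0,0,2.5],[0,0,-6,0,0,0,2.5],[0,0,-8,0,0,0,2.5],[0,0,-10,0,0,0,2.5],[0,0,-12,0,0,0,2.5],[0,0,-14,0,0,0,2.5],[0,0,-16,0,0,0,2.5],[0,0,-16,0,0,0,2.5],[0,0,-16,0,0,0,2.5]]'
python3 -c "
from h import *
rel([.547,-.2715,.285])
s=grab_frame('side')
cv2.imwrite('pics/s2.png',cv2.convertScaleAbs(cv2.resize(s['img'][120:340,100:360],None,fx=2.5,fy=2.5),alpha=1.6,beta=20))"
```

```text
t: 4.7
ee_pos: [0.5092, 0.1204, 0.2857]
orientation: [0.0, 0.811, 0.585, 0.0]
wrist_force: [-0.9, 0.3, -0.6]
finger_gap: 0.0311
grasp_force: 39.6
t 4.7 pos [0.5092 0.1204 0.2857] y-yaw -0.31997978431437896 tilt [ 9.e-04 -2.e-04 -1.e+00] gap 0.031069872748432707 F 39.55676168203354 [-0.9  0.3 -0.6] q [ 0.23  0.24 -0.64  1.8   0.15  1.15 -0.78]
rel cm [-36.01  15.91   0.08]
```

View pics/s2.png

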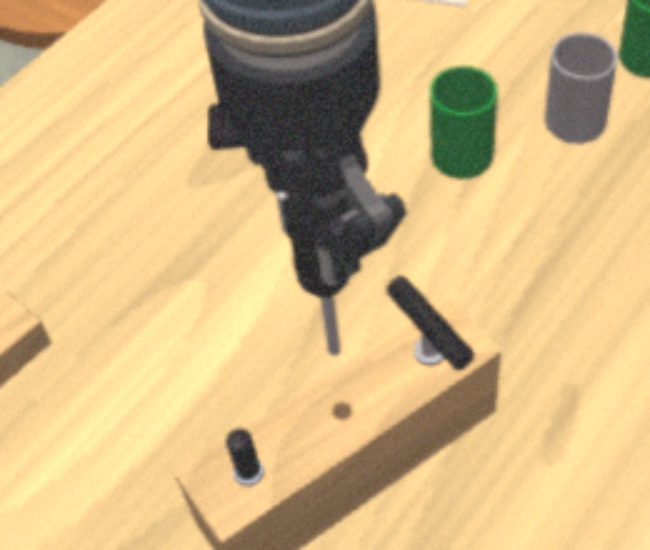

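The driver is held upright with its tip at about (233.6,261.2) and the hole below it is empty. The neighbours haven't moved. Next I'll carry it over the cup.

```bash
python3 -m inch '[[-1,0.5,0,0,0,0,2.5],[-3,1.3,0,0,0,0,2.5],[-5.5,2.4,0,0,0,0,2.5],[-8.5,3.8,0,0,0,0,2.5],[-11.5,5.1,0,0,0,0,2.5],[-14.5,6.4,0,0,0,0,2.5],[-17.5,7.7,0,0,0,0,2.5],[-20.5,9,0,0,0,0,2.5],[-23.5,10.4,0,0,0,0,2.5],[-26.5,11.7,0,0,0,0,2.5],[-29.5,13,0,0,0,0,2.5],[-32.5,14.3,0,0,0,0,2.5],[-34.5,15.2,0,0,0,0,2.5],[-35.5,15.7,0,0,0,0,2.5],[-36,15.9,0,0,0,0,2.5],[-36,15.9,0,0,0,0,2.5],[-36,15.9,0,0,0,0,2.5],[-36,15.9,0,0,0,0,2.5]]'
python3 -c "
from h import *
rel([.547,-.2715,.125])
A=[]
for n,x,y in(('side',240,60),('top',300,140)):
    f=grab_frame(n);cv2.imwrite(f'pics/{n}3.png',f['img']);A.append(cv2.resize(f['img'][y:y+130,x:x+130],None,fx=3,fy=3,interpolation=cv2.INTER_CUBIC))
cv2.imwrite('pics/m3.png',cv2.convertScaleAbs(np.hstack(A),alpha=1.6,beta=20))"
```

```text
t: 6.55
ee_pos: [0.5474, -0.2698, 0.2855]
orientation: [-0.0, 0.81, 0.586, 0.0]
wrist_force: [-0.3, -0.1, -0.6]
finger_gap: 0.0312
grasp_force: 39.6
t 6.55 pos [ 0.5474 -0.2698  0.2855] y-yaw -0.317664427917228 tilt [ 2.e-04  4.e-04 -1.e+00] gap 0.031151675250599264 F 39.56529289484024 [-0.3 -0.1 -0.6] q [ 0.71  0.36 -0.43  1.62  0.16  1.2  -0.07]
rel cm [-0.18  0.02 16.05]
```

View pics/m3.png

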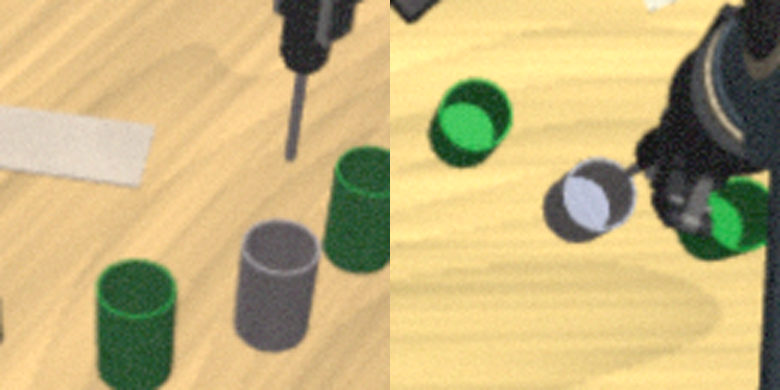

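The tip is at side (336.7,113.3) and top (378.7,199.3), above the cup. I'll compare it with the rim centre.

```bash
python3 - <<'E'
from h import *
s=grab_frame("side");t=grab_frame("top")
p,q=(378.7,199.3),(336.7,113.3)
print(tri(t,p,s,q),onz(t,*p,.17),onz(s,*q,.17))
E
```

```text
(array([ 0.54775184, -0.27159905,  0.16607743]), np.float64(0.0005508819546051574)) [ 0.54688889 -0.27067855  0.17      ] [ 0.54614994 -0.26741395  0.17      ]
```

```bash
python3 -m inch '[[0,0,1,0,0,0,2.5],[0,0,2.5,0,0,0,2.5],[-0.1,0,4.5,0,0,0,2.5],[-0.1,0,6.5,0,0,0,2.5],[-0.1,0,8.5,0,0,0,2.5],[-0.1,0,10,0,0,0,2.5],[-0.1,0,11.5,0,0,0,2.5],[-0.1,0,13,0,0,0,2.5],[-0.1,0,14,0,0,0,2.5],[-0.1,0,14.8,0,0,0,2.5],[-0.1,0,15.3,0,0,0,2.5],[-0.1,0,15.5,0,0,0,2.5],[-0.1,0,15.5,0,0,0,2.5],[-0.1,0,15.5,0,0,0,2.5]]'
python3 -c "
from h import *
rel([.547,-.2715,.125])
A=[]
for n,x,y in(('side',260,60),('top',300,140)):
    f=grab_frame(n);A.append(cv2.resize(f['img'][y:y+130,x:x+130],None,fx=3,fy=3,interpolation=cv2.INTER_CUBIC))
cv2.imwrite('pics/m4.png',cv2.convertScaleAbs(np.hstack(A),alpha=1.6,beta=20))"
```

```text
t: 8.15
ee_pos: [0.5472, -0.2724, 0.1309]
orientation: [0.001, 0.811, 0.585, 0.0]
wrist_force: [-0.4, -0.3, -1.0]
finger_gap: 0.0312
grasp_force: 39.6
t 8.15 pos [ 0.5472 -0.2724  0.1309] y-yaw -0.31994980981586657 tilt [ 1.e-03 -5.e-04 -1.e+00] gap 0.031195631656109977 F 39.56494778394699 [-0.4 -0.3 -1. ] q [ 0.68  0.51 -0.39  1.78  0.24  0.9  -0.13]
rel cm [ 0.08 -0.05  0.59]
```

View pics/m4.png

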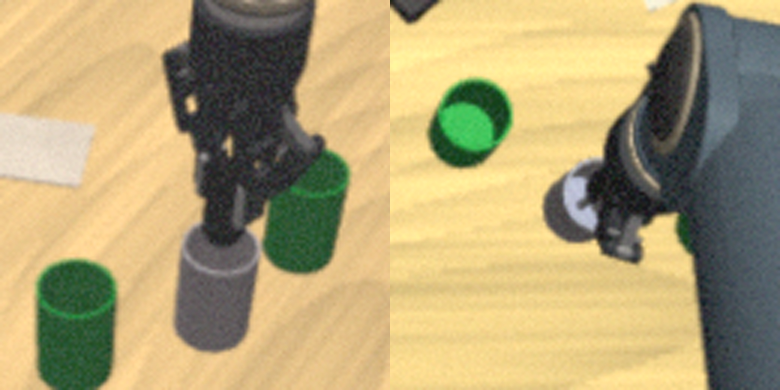

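The cup is upright and the driver is inside it, with no contact force. I'll lower the last few millimetres and release.

```bash
python3 -m inch '[[0,0,0.3,0,0,0,2.5],[0,0,0.6,0,0,0,2.5],[0,0,0.7,0,0,0,2.5],[0,0,0.7,0,0,0,2.5],[0,0,0.7,0,0,0,2.5],[0,0,0.7,0,0,0,3.4],[0,0,0.7,0,0,0,3.8],[0,0,0.7,0,0,0,4.5],[0,0,0.7,0,0,0,6],[0,0,0.7,0,0,0,8.5],[0,0,0.7,0,0,0,8.5],[0,0,0.7,0,0,0,8.5],[0,0,0.7,0,0,0,8.5],[0,0,0.7,0,0,0,8.5]]'
python3 -c "
from h import *
rel([.547,-.2715,.125])
A=[]
for n,x,y in(('side',260,60),('top',300,140)):
    f=grab_frame(n);A.append(cv2.resize(f['img'][y:y+130,x:x+130],None,fx=3,fy=3,interpolation=cv2.INTER_CUBIC))
cv2.imwrite('pics/m5.png',cv2.convertScaleAbs(np.hstack(A),alpha=1.6,beta=20))"
```

```text
t: 9.65
ee_pos: [0.5468, -0.2723, 0.1233]
orientation: [0.0, 0.811, 0.585, 0.0]
wrist_force: [-0.4, -0.4, -0.3]
finger_gap: 0.0851
grasp_force: 0.0
t 9.65 pos [ 0.5468 -0.2723  0.1233] y-yaw -0.32001414602319395 tilt [ 1.e-04 -0.e+00 -1.e+00] gap 0.08505666300735858 F 0.0 [-0.4 -0.4 -0.3] q [ 0.68  0.52 -0.39  1.79  0.24  0.89 -0.14]
rel cm [ 0.08 -0.01 -0.17]
```

View pics/m5.png

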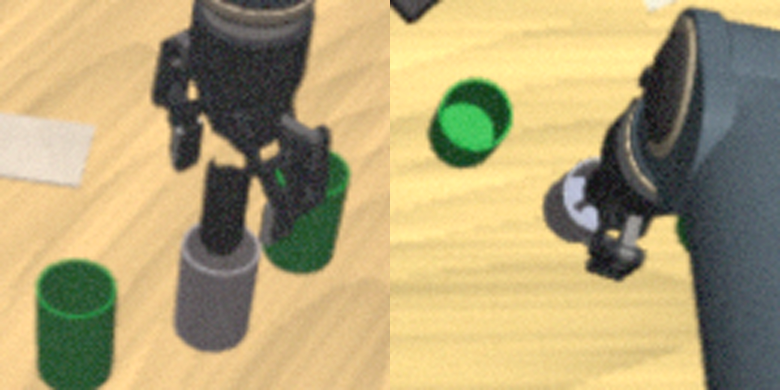

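The driver is standing free in the cup with slight lean, and the fingers are clear of it. I'll retreat straight up.

```bash
python3 -m inch '[[0,0,-1,0,0,0,8.5],[0,0,-2.5,0,0,0,8.5],[0,0,-4.5,0,0,0,8.5],[0,0,-7,0,0,0,8.5],[0,0,-10,0,0,0,8.5],[0,0,-13,0,0,0,8.5],[0,0,-16,0,0,0,8.5],[0,0,-18,0,0,0,8.5],[0,0,-18,0,0,0,8.5],[0,0,-18,0,0,0,8.5],[0,0,-18,0,0,0,8.5]]'
python3 -c "
from h import *
f=grab_frame('side')
cv2.imwrite('pics/m6.png',cv2.convertScaleAbs(cv2.resize(f['img'][60:330,150:420],None,fx=2.2,fy=2.2,interpolation=cv2.INTER_CUBIC),alpha=1.6,beta=20))"
```

```text
t: 10.85
ee_pos: [0.5461, -0.2721, 0.3024]
orientation: [-0.001, 0.811, 0.585, -0.0]
wrist_force: [0.9, -0.1, -1.0]
finger_gap: 0.0853
grasp_force: 0.0
```

View pics/m6.png

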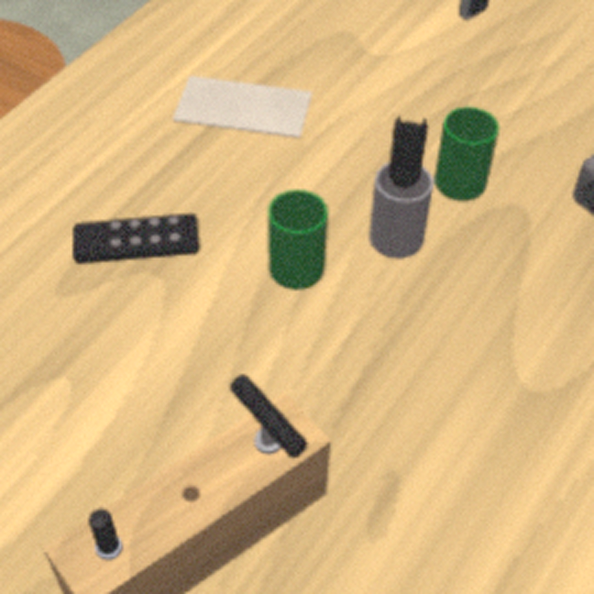

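The driver stands in the steel cup at crop (405,150), the cup hasn't moved, and both neighbours are still in the rack.

```bash
python3 -c "
from workcell import job_done
print(job_done())"
```

```text
the job is handed in; nothing more can be done
None
```

The thick-handled screwdriver is standing tip down in the steel cup; the last picture showed the cup upright in place and the slim and T-handled drivers still in the rack, and the job is handed in (no verdict was returned).

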